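# Put samples away in a two-well cold tray with a snap-over cover

### The job

Put the samples that lie about the bench away in the cold tray: every capped tube into the tray's left well, every steel grinding jar standing upright in its right well. The tray's one sprung cover always shuts one of the two wells, so tip it by its bar past upright, so that it snaps over, whenever the well you need is shut, and leave it lying fully down over the tubes. Do not disturb the wash bottle, the rack and the tip box.

Things in the scene. Friction and masses are not known exactly. Their poses are not given: they have to be found in the camera images.
- tray: Fixed blue open tray, 236 (x) by 324 (y) by 80 mm high, origin under its centre on the bench, x axis away from the robot, y to the robot's left, turned up to 9 degrees. Two wells side by side in y, each 220 (x) by 150 (y) mm inside and 74 mm deep, 8 mm walls between and around them, inner floor 6 mm above the bench
- tube_well (a point): Centre of the inner floor of the left (+y) well, the one for tubes; axes as the tray's
- jar_well (a point): Centre of the inner floor of the right (-y) well, the one for jars; axes as the tray's
- cover (a joint): Angle of the tray's flip-over cover, a grey plate 232 x 148 x 8 mm, 0.25 kg, hinged along x over the wall between the wells: 0 = lies over the left (tube) well, 3.14 = over the right (jar) well. An over-centre spring, snap point upright at 1.57, drives it to the nearer stop; it starts at or falling to either. About 4.5 N at the bar lifts it, less near upright; once past, it falls over by itself
- cover_bar (a point): Grip point on the axis of the cover's bar: a round steel bar 14 mm thick at the cover's free edge, parallel to the tray's x, standing out about 75 mm in front (-x) of the tray at rim height. The point is 37 mm in front of the tray, 145 mm from the hinge axis, and moves with the cover. Pinch the bar from above, across the tray's y; it turns in the grip as the cover swings
- cover_hinge (a point): Point on the hinge axis level with the bar's grip point (fixed, 85 mm above the bench, 155 mm in front of the tray's centre); the hinge axis is the tray's x
- tube1_mid (a point): Centre of a capped sample tube, 115 mm long (along the point's x, cap at +x), clear round barrel 29 mm thick, with a square cap and square foot 34 mm wide so that it does not roll; it lies on the bench with its centre 17 mm up, 60 g. The grip is across the barrel
- tube2_mid (a point): Centre of a capped sample tube, 115 mm long (along the point's x, cap at +x), clear round barrel 29 mm thick, with a square cap and square foot 34 mm wide so that it does not roll; it lies on the bench with its centre 17 mm up, 60 g. The grip is across the barrel
- tube3_mid (a point): Centre of a capped sample tube, 115 mm long (along the point's x, cap at +x), clear round barrel 29 mm thick, with a square cap and square foot 34 mm wide so that it does not roll; it lies on the bench with its centre 17 mm up, 60 g. The grip is across the barrel
- jar1_mid (a point): Centre of a closed steel grinding jar, an upright cylinder 50 mm across and 58 mm tall (axis = the point's z), centre 29 mm up, 0.3 kg
- jar2_mid (a point): Centre of a closed steel grinding jar, an upright cylinder 50 mm across and 58 mm tall (axis = the point's z), centre 29 mm up, 0.3 kg
- jar3_mid (a point): Centre of a closed steel grinding jar, an upright cylinder 50 mm across and 58 mm tall (axis = the point's z), centre 29 mm up, 0.3 kg
- wash_bottle: White bottle 56 mm across, 150 mm tall, origin under its centre; bystander
- rack: Black block rack of small tubes, 90 by 130 by 82 mm, origin under its centre; bystander
- tip_box: Low blue tip box with clear lid, 85 by 120 by 63 mm, origin under its centre; bystander
There are look-alikes about, which are no part of the job. Leave any blue, green or purple look-alike of the part that bears jar2_mid alone.

How it is judged:
At the end, for the whole second after the job is handed in: Tubes lie at rest in the left well, jars stand (within 0.25 rad) at rest in the right well: centres within 105 mm (x) and 70 mm (y) of the well's centre, under 60 mm above its floor. The cover lies over the tubes (angle below 0.08 rad). Bystanders moved under 30 mm (x of tube1_mid in the frame of tube_well between -0.105 and 0.105 m and y of tube1_mid in the frame of tube_well between -0.07 and 0.07 m and z of each of tube1_mid, tube2_mid, tube3_mid in the frame of tube_well below 0.06 m and linear speed of each of tube1, tube2, tube3, jar1, jar2, jar3 below 0.03 m/s and x of tube2_mid in the frame of tube_well between -0.105 and 0.105 m and y of tube2_mid in the frame of tube_well between -0.07 and 0.07 m and x of tube3_mid in the frame of tube_well between -0.105 and 0.105 m and y of tube3_mid in the frame of tube_well between -0.07 and 0.07 m and x of jar1_mid in the frame of jar_well between -0.105 and 0.105 m and y of jar1_mid in the frame of jar_well between -0.07 and 0.07 m and z of each of jar1_mid, jar2_mid, jar3_mid in the frame of jar_well below 0.06 m and angle between each of jar1_mid, jar2_mid, jar3_mid's own z axis and vertical below 0.25 rad and x of jar2_mid in the frame of jar_well between -0.105 and 0.105 m and y of jar2_mid in the frame of jar_well between -0.07 and 0.07 m and x of jar3_mid in the frame of jar_well between -0.105 and 0.105 m and y of jar3_mid in the frame of jar_well between -0.07 and 0.07 m and value of joint cover below 0.08 rad); the robot touches nothing.
It fails at once if The wash bottle is moved more than 30 mm (distance of wash_bottle from where it was at the start of the episode above 0.03 m).
It fails at once if The rack is moved more than 30 mm (distance of rack from where it was at the start of the episode above 0.03 m).
It fails at once if The tip box is moved more than 30 mm (distance of tip_box from where it was at the start of the episode above 0.03 m).
Of tube1, tube2, tube3, jar1, jar2, jar3 only 5 to 6 are there at a start; the rules pass over those that are not, and their reading is None.
At some moment in a run one of tube1, tube2, tube3, jar1, jar2, jar3 may be knocked a few centimetres aside while the robot is not near it.
It also fails if it takes over 210 s, if anything falls off the work surface, if the arm or the gripper's body presses on something with over 40 N, if the wrist force passes 120 N, or if a joint passes its speed limit or range.

### The arm

A 6-joint arm with a two-finger parallel gripper is mounted at the origin on the work surface. World frame = base frame: x ahead of the robot, y to its left, z up, the work surface at z = 0. Lengths are in m, angles in rad, forces in N, time in s.
With the tool pointing down it reaches from about 0.275 to 0.825 m from the base axis. Payload 5.2 kg.
Tool frame: the origin (TCP) lies midway between the tips of the shut fingers; the grasp point (between the pads) lies 19 mm behind it; z points along the fingers, y is the line along which they close (so a half turn about z gives the same grasp; the last joint's range is limited). The gripper opens to 93 mm and grips with 3 to 60 N. Pads are 15 mm wide; open, the fingers measure 128 mm over their backs; the gripper's body (75 mm by 188 mm) begins 65 mm behind the grasp point.
Start: joints at [0.935, 0.259, 1.535, -0, 1.348, -0.203], TCP at [0.231, 0.499, 0.219] pointing down, gripper open.
Joint ranges: [-3.14, 3.14], [-0.91, 2.08], [0.19, 2.58], [-1.22, 4.36], [0.22, 2.71], [-3.12, 3.12]. Speed limits (rad/s): [2.57, 2.57, 3.14, 3.14, 3.14, 3.14].

### API

Orientations are given as [roll, pitch, yaw] about the fixed x, y, z axes, in that order (R = Rz(yaw) Ry(pitch) Rx(roll)).
In Python, from workcell import manip, imaging, order gives the robot as it stands.
- The arm moves only by the tool move_arm, never from a script. Its arguments are lists of equal length, an entry for each row: "delta_pos": the shift along the tool's x, y, z normalised to -1 to 1, where 1 is 4 cm, a list of three; "turn": the turn, a rotation vector about the tool's x, y, z normalised to -1 to 1, where 1 is 6 degrees, a list of three; "claw": the opening, from 0 (shut) to 1 (fully open). A call has 1 to 8 rows; each row shifts and turns the commanded pose from where the row before left it, along the tool's axes as they then stand; what a row does not reach is not made up. A row lasts 1/8 s, in which the tool goes at most 62.5 mm and 10.7 degrees, less where a joint would pass 70% of its speed; a pose out of reach is approached as far as the arm can. A call with a number of a shift or a turn outside -1 to 1 is refused whole. A call with a gripper value outside its range is refused whole. The fingers move at their own pace and stop on an object; "squeeze" is the grip in N (left out, the last holds). Time passes only in rows, so rows that do not move let the fingers close. It gives the time, the measured TCP pose, the force, the opening and the grip force at its end, in the units of the state.
- manip.state(): the state, without advancing time (a new reading comes with each control period).
- imaging.capture(name): name is "scene" or "top"; returns the picture (384x512x3 uint8, red, green, blue); there is no depth.
- imaging.camera_info(name): a dict with "fx", "fy", "cx", "cy" (pixels), "camera_from_world" (4x4, takes a point from world to camera coordinates). Camera axes: x right, y up, looking along -z (the intrinsics and any distortion apply to the point x, -y, -z); pixel columns grow to the right and rows downward; lengths in m; the calibration is good to about 2 mm. A picture is of the moment at which its call begins. camera_info takes no time and is no camera call.
- order.hand_in(): hands the job in; it is judged then, once.
The state is a dict: "clock": time; "joint_positions": joint angles; "dq": joint speeds; "joint_torque": joint torques, N m; "tcp_pos": TCP position; "ee_rot": TCP orientation; "ft_force": force on the tool from outside, world axes, zero at the start; "moment": the same for the moment, N m; "width": finger opening in m; "grasp_force": force on a finger pad.
Only numpy, scipy, OpenCV 4.12 (cv2) and the standard library are available. Lean on these libraries where they do the work, as an engineer would, in place of code of your own. Each camera call takes 0.05 s, during which the arm holds its last target. There are 200 camera calls.

## Working session

There is one attempt and no reset: what is moved stays moved. The work goes in short steps, Python scripts to look and compute and a tool call to move; the robot and the scene stay as the last step left them, time stands still between calls to the robot, and variables do not carry over. Pictures are saved under pics/ and viewed, at most 14 in all, crops included, and the job is handed in when it is done.

Besides the shell and the picture viewer there is one more tool, called after "Emit:" in YAML: its name, and indented under it one key for each argument. move_arm: Moves the arm, as the interface text tells. Scaled input: -1 to 1 covers 4 cm each way for a shift and 6 degrees each way for a turn. Its arguments: {"type":"object","properties":{"delta_pos":{"type":"array"},"turn":{"type":"array"},"claw":{"type":"array"},"squeeze":{"type":"number"}},"required":["delta_pos","turn","claw"]}

```bash
mkdir -p pics; ls
python3 - <<'E'
from workcell import manip, imaging, order
import cv2,numpy as np
for n in("scene","top"):
    im=imaging.capture(n); cv2.imwrite(f"pics/{n}0.png",im[:,:,::-1])
    i=imaging.camera_info(n); print(n,{k:(np.round(v,3).tolist()) for k,v in i.items()})
s=manip.state(); print(s)
E
```

```text
pics
scene {'fx': 358.506, 'fy': 358.506, 'cx': 250.838, 'cy': 187.286, 'camera_from_world': [[-0.693, 0.721, 0.006, 0.352], [-0.613, -0.594, 0.521, 0.304], [0.379, 0.358, 0.853, -1.296], [0.0, 0.0, 0.0, 1.0]]}
top {'fx': 398.017, 'fy': 398.017, 'cx': 261.595, 'cy': 188.444, 'camera_from_world': [[0.029, -1.0, -0.009, 0.006], [0.995, 0.028, 0.095, -0.549], [-0.095, -0.012, 0.995, -1.174], [0.0, 0.0, 0.0, 1.0]]}
{'clock': 0.1, 'joint_positions': array([ 9.35213312e-01,  2.59297310e-01,  1.53596585e+00, -2.95643735e-05,
        1.34799398e+00, -2.02821090e-01]), 'dq': array([ 0.00119281, -0.00069455, -0.00270977,  0.00127328, -0.00235655,
        0.00140442]), 'joint_torque': array([ 2.52299040e-03, -4.38208473e+01, -2.84643245e+01,  7.22906110e-02,
        3.62694205e-02, -7.47433296e-05]), 'tcp_pos': array([0.23036103, 0.49889408, 0.21788933]), 'ee_rot': array([-3.13995648e+00, -3.07051048e-04,  2.70883703e+00]), 'ft_force': array([-0.10693933, -0.63586242, -0.19170024]), 'moment': array([-0.02059164, -0.03075835, -0.03925337]), 'grasp_force': 0.0, 'width': 0.09292278924336489}
```

View pics/top0.png

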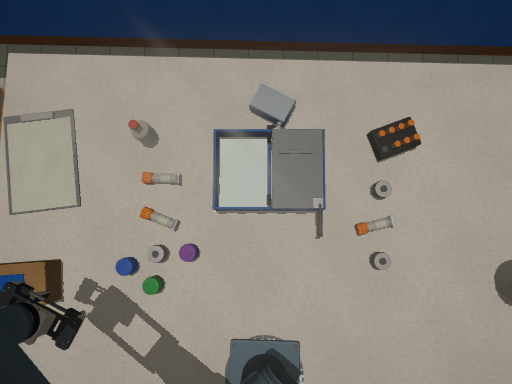

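View pics/scene0.png

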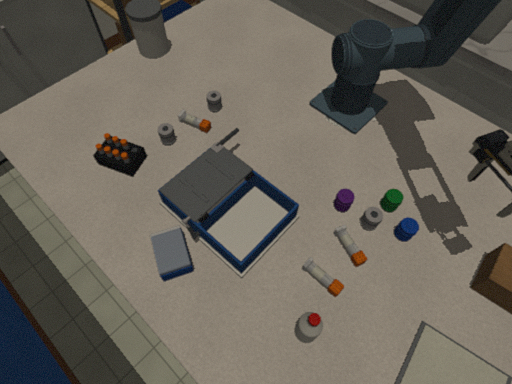

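The top view shows the cover over the right (jar) well, with its bar at (319,222). Tubes are at (161,178), (160,218) and (375,226). Steel jars are at (157,254), (382,188) and (381,261). The look-alikes are blue (126,266), green (152,285) and purple (188,253). The bottle is at (138,129), the rack at (394,138) and the tip box at (272,103). The scene view agrees with this.

```bash
cat > h.py <<'E'
from workcell import manip, imaging, order
import cv2,numpy as np
def ray(n,u,v,z):
    i=imaging.camera_info(n); T=np.array(i["camera_from_world"]); R=T[:3,:3]; c=-R.T@T[:3,3]
    d=R.T@np.array([(u-i["cx"])/i["fx"],-(v-i["cy"])/i["fy"],-1]); return c+d*(z-c[2])/d[2]
def proj(n,p):
    i=imaging.camera_info(n); q=(np.array(i["camera_from_world"])@np.append(p,1))[:3]
    return np.array([i["cx"]+i["fx"]*q[0]/-q[2], i["cy"]-i["fy"]*q[1]/-q[2]])
def hsv(im): return cv2.cvtColor(im,cv2.COLOR_RGB2HSV)
def fg(im):
    lab=cv2.cvtColor(im,cv2.COLOR_RGB2LAB).astype(float); bg=cv2.medianBlur(cv2.cvtColor(im,cv2.COLOR_RGB2LAB),101).astype(float)
    return (np.linalg.norm(lab-bg,axis=2)>14).astype(np.uint8)
def blob(m,u,v,r):
    w=np.zeros_like(m); cv2.circle(w,(u,v),r,1,-1); ys,xs=np.nonzero(m&w); return np.c_[xs,ys].astype(np.float32)
def say():
    s=manip.state(); print(round(s["clock"],2),np.round(s["tcp_pos"],4),np.round(s["ee_rot"],3),np.round(s["ft_force"],1),round(s["width"],4),s["grasp_force"])
E
python3 - <<'E'
from h import *
im=imaging.capture("top"); m=fg(im); H=hsv(im)
org=((H[:,:,0]<16)&(H[:,:,1]>140)&(H[:,:,2]>100)).astype(np.uint8)
for n,u,v in(("tA",161,178),("tB",160,218),("tC",375,226)):
    p=blob(m,u,v,26); o=blob(org,u,v,26)
    r=cv2.minAreaRect(p); c=ray("top",*r[0],.017); cap=ray("top",*o.mean(0),.02); d=cap-c
    print(n,r,c.round(3),"cap",cap.round(3),len(o),"yaw",np.degrees(np.arctan2(d[1],d[0])).round(1))
for n,u,v in(("jA",157,254),("jB",382,188),("jC",381,261)):
    p=blob(m,u,v,14); r=cv2.minEnclosingCircle(p); print(n,r,ray("top",*r[0],.035).round(3))
blue=((H[:,:,0]>100)&(H[:,:,0]<125)&(H[:,:,1]>110)).astype(np.uint8); blue[:120]=0; blue[225:]=0; blue[:,:200]=0; blue[:,340:]=0
ys,xs=np.nonzero(blue); P=np.c_[xs,ys].astype(np.float32); r=cv2.minAreaRect(P); b=cv2.boxPoints(r); W=np.array([ray("top",*q,.08) for q in b]);print(W.round(3).tolist(),W.mean(0).round(3), [np.linalg.norm(W[i]-W[i-1]).round(3) for i in range(4)])
big=cv2.resize(im[80:300,100:420],None,fx=2.4,fy=2.4,interpolation=cv2.INTER_CUBIC); cv2.imwrite("pics/top1.png",big[:,:,::-1])
E
```

```text
tA ((161.10641479492188, 177.98806762695312), (40.193668365478516, 12.933455467224121), 1.7357046604156494) [0.573 0.329 0.017] cap [0.573 0.374 0.02 ] 89 yaw 89.4
tB ((158.5291748046875, 219.34136962890625), (39.195072174072266, 30.07642364501953), 49.08561706542969) [0.447 0.33  0.017] cap [0.466 0.37  0.02 ] 105 yaw 64.5
tC ((377.0726623535156, 234.88304138183594), (32.396453857421875, 41.35579299926758), 76.86598205566406) [ 0.419 -0.329  0.017] cap [ 0.437 -0.282  0.02 ] 111 yaw 68.4
jA ((158.0, 253.6875), 11.323644638061523) [0.345 0.322 0.035]
jB ((380.5, 190.0), 11.236202239990234) [ 0.553 -0.334  0.035]
jC ((379.5, 260.0), 11.236202239990234) [ 0.346 -0.331  0.035]
[[0.483, 0.158, 0.08], [0.714, 0.168, 0.08], [0.722, -0.156, 0.08], [0.492, -0.159, 0.08]] [0.603 0.003 0.08 ] [np.float64(0.318), np.float64(0.231), np.float64(0.324), np.float64(0.23)]
```

View pics/top1.png

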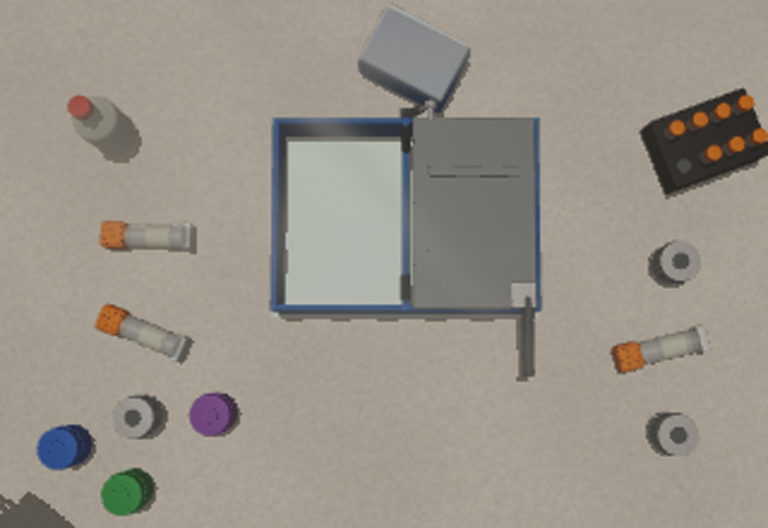

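```bash
cat >> h.py <<'E'
def plan(x,y,z,yaw,claw,start=None,rows=None):
    """print rows to go from start (x,y,z,yawdeg; default measured) to target"""
    s=manip.state()
    if start is None: start=[*s["tcp_pos"],np.degrees(s["ee_rot"][2])]
    d=np.array([x,y,z])-start[:3]; a=(yaw-start[3]+180)%360-180
    n=rows or max(1,int(np.ceil(max(np.linalg.norm(d)/.0395,abs(a)/5.95)))); D=[];w=start[3]
    for k in range(n):
        c,q=np.cos(np.radians(w)),np.sin(np.radians(w)); e=d/n/.04
        D.append([round(float(v),2) for v in(e[0]*c+e[1]*q, e[0]*q-e[1]*c, -e[2])]); w+=a/n
    if abs(a)<.3: print(n,"rows of",D[0],"turn 0 claw",claw)
    else: print(n,"rows",D,"turn z",round(-a/n/6,2),"claw",claw)
    return [x,y,z,yaw]
E
python3 - <<'E'
from h import *
f=lambda u,v,z:ray("top",100+u/2.4,80+v/2.4,z)[:2]
for n,a,b in(("A",(100,234),(192,237)),("B",(97,315),(187,349)),("C",(612,358),(707,337))):
    p,q=f(*a,.017),f(*b,.017); d=p-q; print(n,((p+q)/2).round(3),np.linalg.norm(d).round(3),np.degrees(np.arctan2(d[1],d[0])).round(1))
for n,a in(("jA",(133,417)),("jB",(681,262)),("jC",(678,435)),("blue",(61,446)),("green",(124,492)),("purple",(211,414))): print(n,f(*a,.058).round(3))
print("bottle",f(78,105,.15).round(3),ray("scene",314,320,.15)[:2].round(3))
print("bar",f(520,300,.085).round(3),f(526,380,.085).round(3))
p=plan(.447,.33,.12,63,1)
E
```

```text
A [0.572 0.33 ] 0.118 89.7
B [0.45  0.329] 0.122 71.2
C [ 0.449 -0.322] 0.122 104.0
jA [0.347 0.323]
jB [ 0.553 -0.337]
jC [ 0.345 -0.333]
blue [0.31  0.408]
green [0.258 0.329]
purple [0.353 0.229]
bottle [0.705 0.381] [0.712 0.382]
bar [ 0.5   -0.138] [ 0.405 -0.146]
16 rows [[-0.42, -0.1, 0.15], [-0.43, -0.06, 0.15], [-0.43, -0.01, 0.15], [-0.43, 0.03, 0.15], [-0.42, 0.07, 0.15], [-0.41, 0.12, 0.15], [-0.4, 0.16, 0.15], [-0.38, 0.2, 0.15], [-0.36, 0.23, 0.15], [-0.33, 0.27, 0.15], [-0.31, 0.3, 0.15], [-0.27, 0.33, 0.15], [-0.24, 0.36, 0.15], [-0.2, 0.38, 0.15], [-0.16, 0.4, 0.15], [-0.12, 0.41, 0.15]] turn z 0.96 claw 1
```

Emit:
move_arm:
  delta_pos:
    - [0, 0, 0]
    - [0, 0, 0]
    - [0, 0, 0]
    - [0, 0, 0]
    - [0, 0, 0]
    - [0, 0, 0]
    - [0, 0, 0]
    - [0, 0, 0]
  turn:
    - [0, 0, 1]
    - [0, 0, 1]
    - [0, 0, 1]
    - [0, 0, 1]
    - [0, 0, 1]
    - [0, 0, 1]
    - [0, 0, 1]
    - [0, 0, 1]
  claw: [1, 1, 1, 1, 1, 1, 1, 1]
  squeeze: 20

```text
clock: 1.15
tcp_pos: [0.2305, 0.4991, 0.2183]
ee_rot: [-3.141, 0.0, 1.868]
ft_force: [0.6, -1.0, -0.0]
width: 0.093
grasp_force: 0.0
```

Emit:
move_arm:
  delta_pos:
    - [0, 0, 0]
    - [0, 0, 0]
    - [0, 0, 0]
    - [0, 0, 0]
    - [0, 0, 0]
    - [0, 0, 0]
    - [0, 0, 0]
  turn:
    - [0, 0, 1]
    - [0, 0, 1]
    - [0, 0, 1]
    - [0, 0, 1]
    - [0, 0, 1]
    - [0, 0, 1]
    - [0, 0, 0]
  claw: [1, 1, 1, 1, 1, 1, 1]

```text
clock: 2.02
tcp_pos: [0.2305, 0.4991, 0.2183]
ee_rot: [-3.141, 0.001, 1.244]
ft_force: [-0.5, 0.7, -0.2]
width: 0.0934
grasp_force: 0.0
```

Emit:
move_arm:
  delta_pos:
    - [-0.32, 0.94, 0.34]
    - [-0.32, 0.94, 0.34]
    - [-0.32, 0.94, 0.34]
    - [-0.32, 0.94, 0.34]
    - [-0.32, 0.94, 0.34]
    - [-0.32, 0.94, 0.34]
    - [-0.32, 0.94, 0.34]
    - [0, 0, 0]
  turn:
    - [0, 0, 0]
    - [0, 0, 0]
    - [0, 0, 0]
    - [0, 0, 0]
    - [0, 0, 0]
    - [0, 0, 0]
    - [0, 0, 0]
    - [0, 0, 0]
  claw: [1, 1, 1, 1, 1, 1, 1, 1]

```text
clock: 3.02
tcp_pos: [0.4523, 0.3277, 0.1221]
ee_rot: [-3.14, 0.002, 1.241]
ft_force: [-0.1, -0.1, -0.2]
width: 0.093
grasp_force: 0.0
```

Emit:
move_arm:
  delta_pos:
    - [0, 0, 0.72]
    - [0, 0, 0.72]
    - [0, 0, 0.72]
    - [0, 0, 0.72]
    - [0, 0, 0]
    - [0, 0, 0]
    - [0, 0, 0]
    - [0, 0, 0]
  turn:
    - [0, 0, 0]
    - [0, 0, 0]
    - [0, 0, 0]
    - [0, 0, 0]
    - [0, 0, 0]
    - [0, 0, 0]
    - [0, 0, 0]
    - [0, 0, 0]
  claw: [0.7, 0.7, 0.7, 0.7, 0.7, 0, 0, 0]

```text
clock: 4.03
tcp_pos: [0.4516, 0.3301, 0.0094]
ee_rot: [3.14, -0.001, 1.243]
ft_force: [-0.1, 0.4, 0.6]
width: 0.0397
grasp_force: 0.0
```

Emit:
move_arm:
  delta_pos:
    - [0, 0, 0]
    - [0, 0, 0]
    - [0, 0, -1]
    - [0, 0, -1]
    - [0, 0, -1]
    - [0, 0, -1]
    - [0, 0, 0]
  turn:
    - [0, 0, 0]
    - [0, 0, 0]
    - [0, 0, 0]
    - [0, 0, 0]
    - [0, 0, 0]
    - [0, 0, 0]
    - [0, 0, 0]
  claw: [0, 0, 0, 0, 0, 0, 0]

```text
clock: 4.9
tcp_pos: [0.4529, 0.3306, 0.1716]
ee_rot: [3.137, -0.005, 1.243]
ft_force: [-0.3, 0.0, -1.5]
width: 0.0289
grasp_force: 19.8
```

Run:
```python
from h import *
im=imaging.capture("top")[120:300,100:300]; a=imaging.capture("scene")[150:330,200:400]
cv2.imwrite("pics/g1.png",cv2.resize(np.hstack([im,a]),None,fx=2,fy=2)[:,:,::-1])
p=[.450,.329,.164,71]
p=plan(.546,.080,.164,92,0,p); plan(.546,.08,.03,92,0,p)
```

```text
7 rows [[-0.73, 0.61, -0.0], [-0.76, 0.57, -0.0], [-0.79, 0.53, -0.0], [-0.82, 0.49, -0.0], [-0.84, 0.45, -0.0], [-0.86, 0.4, -0.0], [-0.88, 0.36, -0.0]] turn z -0.5 claw 0
4 rows of [0.0, 0.0, 0.84] turn 0 claw 0
```

View pics/g1.png

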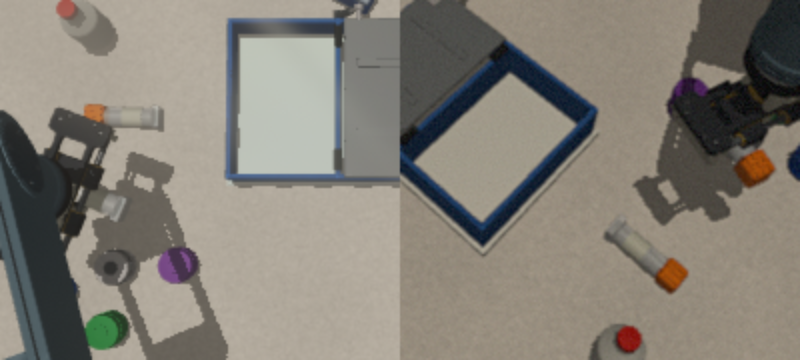

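The tube is gripped (28.9 mm) and clear of everything. Next I carry it to the left well.

Emit:
move_arm:
  delta_pos:
    - [-0.74, 0.58, 0]
    - [-0.77, 0.54, 0]
    - [-0.8, 0.5, 0]
    - [-0.82, 0.46, 0]
    - [-0.85, 0.42, 0]
    - [-0.86, 0.38, 0]
    - [-0.88, 0.33, 0]
    - [0, 0, 0]
  turn:
    - [0, 0, -0.5]
    - [0, 0, -0.5]
    - [0, 0, -0.5]
    - [0, 0, -0.5]
    - [0, 0, -0.5]
    - [0, 0, -0.5]
    - [0, 0, -0.5]
    - [0, 0, 0]
  claw: [0, 0, 0, 0, 0, 0, 0, 0]

```text
clock: 6.0
tcp_pos: [0.5386, 0.0788, 0.166]
ee_rot: [-3.138, 0.0, 1.606]
ft_force: [0.3, 0.2, -0.1]
width: 0.0285
grasp_force: 19.8
```

Emit:
move_arm:
  delta_pos:
    - [0, 0.12, 0.9]
    - [0, 0, 0.9]
    - [0, 0, 0.9]
    - [0, 0, 0.9]
    - [0, 0, 0]
    - [0, 0, 0]
    - [0, 0, 0]
  turn:
    - [0, 0, 0]
    - [0, 0, 0]
    - [0, 0, 0]
    - [0, 0, 0]
    - [0, 0, 0]
    - [0, 0, 0]
    - [0, 0, 0]
  claw: [0, 0, 0, 0, 0, 0.55, 0.55]

```text
clock: 6.88
tcp_pos: [0.545, 0.0815, 0.0258]
ee_rot: [3.139, 0.0, 1.609]
ft_force: [0.4, 0.5, -0.2]
width: 0.0434
grasp_force: 0.0
```

Emit:
move_arm:
  delta_pos:
    - [0, 0, 0]
    - [0, 0, -1]
    - [0, 0, -1]
    - [0, 0, -1]
    - [0, 0, -1]
    - [0, 0, 0]
  turn:
    - [0, 0, 0]
    - [0, 0, 0]
    - [0, 0, 0]
    - [0, 0, 0]
    - [0, 0, 0]
    - [0, 0, 0]
  claw: [0.55, 0.55, 0.55, 0.55, 0.55, 0.55]

```text
clock: 7.62
tcp_pos: [0.5462, 0.0812, 0.1887]
ee_rot: [3.133, 0.001, 1.609]
ft_force: [1.0, -0.0, -0.3]
width: 0.051
grasp_force: 0.0
```

Run:
```python
from h import *
say(); p=plan(.570,.318,.14,87,.7); plan(.57,.318,.008,87,.7,p)
```

```text
7.62 [0.5462 0.0812 0.1887] [3.133e+00 1.000e-03 1.609e+00] [ 1.  -0.  -0.3] 0.051 0.0
7 rows [[0.84, 0.12, 0.17], [0.84, 0.11, 0.17], [0.84, 0.1, 0.17], [0.85, 0.08, 0.17], [0.85, 0.07, 0.17], [0.85, 0.06, 0.17], [0.85, 0.05, 0.17]] turn z 0.12 claw 0.7
4 rows of [0.0, 0.0, 0.83] turn 0 claw 0.7
```

Emit:
move_arm:
  delta_pos:
    - [0.85, 0.12, 0.17]
    - [0.85, 0.11, 0.17]
    - [0.85, 0.1, 0.17]
    - [0.85, 0.08, 0.17]
    - [0.85, 0.07, 0.17]
    - [0.85, 0.06, 0.17]
    - [0.85, 0.05, 0.17]
    - [0, 0, 0]
  turn:
    - [0, 0, 0.12]
    - [0, 0, 0.12]
    - [0, 0, 0.12]
    - [0, 0, 0.12]
    - [0, 0, 0.12]
    - [0, 0, 0.12]
    - [0, 0, 0.12]
    - [0, 0, 0]
  claw: [0.7, 0.7, 0.7, 0.7, 0.7, 0.7, 0.7, 0.7]

```text
clock: 8.62
tcp_pos: [0.566, 0.3212, 0.1349]
ee_rot: [-3.139, 0.0, 1.524]
ft_force: [-1.8, 0.2, 0.4]
width: 0.0644
grasp_force: 0.0
```

Run:
```python
from h import *
say(); im=imaging.capture("top")[100:300,100:420]; a=imaging.capture("scene")[150:350,200:400]
cv2.imwrite("pics/g2.png",cv2.resize(np.hstack([im,a]),None,fx=1.5,fy=1.5)[:,:,::-1])
```

```text
8.62 [0.566  0.3212 0.1349] [-3.139  0.     1.524] [-1.8  0.2  0.4] 0.0644 0.0
```

View pics/g2.png

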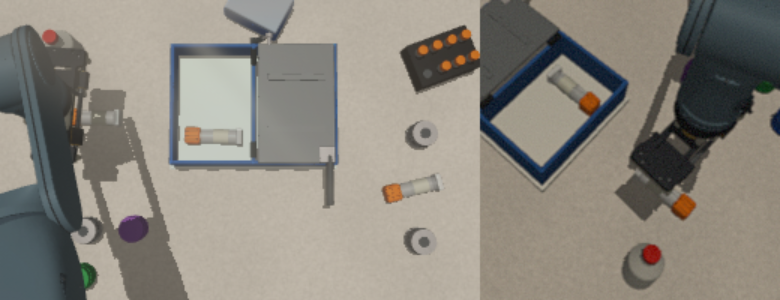

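The first tube lies in the left well near its front, and the gripper is above tube A. I descend and grip.

Emit:
move_arm:
  delta_pos:
    - [0, 0.1, 0.8]
    - [0, 0, 0.8]
    - [0, 0, 0.8]
    - [0, 0, 0.8]
    - [0, 0, 0]
    - [0, 0, 0]
    - [0, 0, 0]
    - [0, 0, 0]
  turn:
    - [0, 0, 0]
    - [0, 0, 0]
    - [0, 0, 0]
    - [0, 0, 0]
    - [0, 0, 0]
    - [0, 0, 0]
    - [0, 0, 0]
    - [0, 0, 0]
  claw: [0.7, 0.7, 0.7, 0.7, 0.7, 0, 0, 0]

```text
clock: 9.72
tcp_pos: [0.572, 0.3194, 0.0101]
ee_rot: [3.139, -0.001, 1.521]
ft_force: [-0.4, 0.3, 0.7]
width: 0.0396
grasp_force: 0.0
```

Emit:
move_arm:
  delta_pos:
    - [0, 0, 0]
    - [0, 0, 0]
    - [0, 0, -1]
    - [0, 0, -1]
    - [0, 0, -1]
    - [0, 0, -1]
    - [0, 0, 0]
  turn:
    - [0, 0, 0]
    - [0, 0, 0]
    - [0, 0, 0]
    - [0, 0, 0]
    - [0, 0, 0]
    - [0, 0, 0]
    - [0, 0, 0]
  claw: [0, 0, 0, 0, 0, 0, 0]

```text
clock: 10.6
tcp_pos: [0.5731, 0.3201, 0.1725]
ee_rot: [3.135, -0.003, 1.521]
ft_force: [0.5, -0.7, -0.3]
width: 0.0285
grasp_force: 19.9
```

Run:
```python
from h import *
say(); p=plan(.603,.072,.166,92,0); plan(.603,.072,.022,92,0,p)
```

```text
10.6 [0.5731 0.3201 0.1725] [ 3.135e+00 -3.000e-03  1.521e+00] [ 0.5 -0.7 -0.3] 0.0285 19.901161193847656
7 rows [[-0.88, 0.15, 0.02], [-0.88, 0.14, 0.02], [-0.88, 0.13, 0.02], [-0.88, 0.12, 0.02], [-0.89, 0.11, 0.02], [-0.89, 0.1, 0.02], [-0.89, 0.09, 0.02]] turn z -0.11 claw 0
4 rows of [0.0, 0.0, 0.9] turn 0 claw 0
```

Emit:
move_arm:
  delta_pos:
    - [-0.88, 0.16, 0.02]
    - [-0.88, 0.16, 0.02]
    - [-0.88, 0.15, 0.02]
    - [-0.88, 0.14, 0.02]
    - [-0.89, 0.13, 0.02]
    - [-0.89, 0.12, 0.02]
    - [-0.89, 0.11, 0.02]
    - [0, 0, 0]
  turn:
    - [0, 0, -0.12]
    - [0, 0, -0.11]
    - [0, 0, -0.11]
    - [0, 0, -0.11]
    - [0, 0, -0.11]
    - [0, 0, -0.11]
    - [0, 0, -0.11]
    - [0, 0, 0]
  claw: [0, 0, 0, 0, 0, 0, 0, 0]

```text
clock: 11.6
tcp_pos: [0.6059, 0.0686, 0.1609]
ee_rot: [-3.138, 0.0, 1.6]
ft_force: [-0.1, 0.9, -0.9]
width: 0.0283
grasp_force: 19.9
```

Emit:
move_arm:
  delta_pos:
    - [0.08, 0, 0.87]
    - [0, 0, 0.87]
    - [0, 0, 0.87]
    - [0, 0, 0.87]
    - [0, 0, 0]
    - [0, 0, 0]
    - [0, 0, 0]
  turn:
    - [0, 0, 0]
    - [0, 0, 0]
    - [0, 0, 0]
    - [0, 0, 0]
    - [0, 0, 0]
    - [0, 0, 0]
    - [0, 0, 0]
  claw: [0, 0, 0, 0, 0, 0.42, 0.42]

```text
clock: 12.48
tcp_pos: [0.6077, 0.0745, 0.0256]
ee_rot: [3.138, 0.0, 1.603]
ft_force: [0.0, -0.6, -0.2]
width: 0.0384
grasp_force: 0.0
```

Emit:
move_arm:
  delta_pos:
    - [0, 0, 0]
    - [0, 0, -1]
    - [0, 0, -1]
    - [0, 0, -1]
    - [0, 0, -1]
    - [0, 0, 0]
  turn:
    - [0, 0, 0]
    - [0, 0, 0]
    - [0, 0, 0]
    - [0, 0, 0]
    - [0, 0, 0]
    - [0, 0, 0]
  claw: [0.42, 0.42, 0.42, 0.42, 0.42, 0.42]

```text
clock: 13.22
tcp_pos: [0.6089, 0.0741, 0.1888]
ee_rot: [3.132, 0.001, 1.603]
ft_force: [-0.4, -0.2, -0.3]
width: 0.0393
grasp_force: 0.0
```

Run:
```python
from h import *
say(); p=plan(.449,-.322,.13,104,.7); plan(.45,-.322,.008,104,.7,p)
im=imaging.capture("top"); H=hsv(im)
org=((H[:,:,0]<16)&(H[:,:,1]>140)&(H[:,:,2]>100)).astype(np.uint8)
n,l,st,c=cv2.connectedComponentsWithStats(org)
for i in range(1,n):
  if st[i,4]>15: print(c[i].round(1),st[i,4],ray("top",*c[i],.02).round(3))
```

```text
13.22 [0.6089 0.0741 0.1888] [3.132e+00 1.000e-03 1.603e+00] [-0.4 -0.2 -0.3] 0.0393 0.0
11 rows [[-0.89, -0.39, 0.13], [-0.88, -0.41, 0.13], [-0.87, -0.43, 0.13], [-0.86, -0.44, 0.13], [-0.86, -0.46, 0.13], [-0.85, -0.48, 0.13], [-0.84, -0.49, 0.13], [-0.83, -0.51, 0.13], [-0.82, -0.52, 0.13], [-0.81, -0.54, 0.13], [-0.8, -0.56, 0.13]] turn z -0.18 claw 0.7
4 rows of [-0.0, 0.01, 0.76] turn 0 claw 0.7
[410.4 122.4] 33 [ 0.765 -0.429  0.02 ]
[400.9 125.7] 35 [ 0.754 -0.4    0.02 ]
[391.3 129.4] 34 [ 0.742 -0.371  0.02 ]
[381.7 132.6] 36 [ 0.731 -0.341  0.02 ]
[416.2 136.1] 30 [ 0.723 -0.447  0.02 ]
[406.6 139.6] 37 [ 0.711 -0.417  0.02 ]
[397.1 143.1] 37 [ 0.699 -0.388  0.02 ]
[227.7 193.5] 30 [0.531 0.124 0.02 ]
[361.7 228.2] 111 [ 0.437 -0.282  0.02 ]
```

Emit:
move_arm:
  delta_pos:
    - [-0.89, -0.39, 0.1]
    - [-0.88, -0.41, 0.1]
    - [-0.87, -0.43, 0.1]
    - [-0.86, -0.44, 0.1]
    - [-0.86, -0.46, 0.1]
    - [-0.85, -0.48, 0.1]
    - [-0.84, -0.49, 0.1]
    - [-0.83, -0.51, 0.1]
  turn:
    - [0, 0, -0.18]
    - [0, 0, -0.18]
    - [0, 0, -0.18]
    - [0, 0, -0.18]
    - [0, 0, -0.18]
    - [0, 0, -0.18]
    - [0, 0, -0.18]
    - [0, 0, -0.18]
  claw: [0.5, 0.6, 0.7, 0.7, 0.7, 0.7, 0.7, 0.7]

```text
clock: 14.28
tcp_pos: [0.4881, -0.2146, 0.1504]
ee_rot: [-3.14, -0.002, 1.754]
ft_force: [1.5, -0.4, 0.3]
width: 0.0652
grasp_force: 0.0
```

Emit:
move_arm:
  delta_pos:
    - [-0.82, -0.52, 0.1]
    - [-0.81, -0.54, 0.1]
    - [-0.8, -0.56, 0.1]
    - [0, 0, 0]
  turn:
    - [0, 0, -0.18]
    - [0, 0, -0.18]
    - [0, 0, -0.18]
    - [0, 0, 0]
  claw: [0.7, 0.7, 0.7, 0.7]

```text
clock: 14.78
tcp_pos: [0.4438, -0.3238, 0.1382]
ee_rot: [-3.14, -0.002, 1.807]
ft_force: [0.3, -0.0, 0.8]
width: 0.0651
grasp_force: 0.0
```

Run:
```python
from h import *
say(); plan(.449,-.322,.008,105,.7,rows=4)
```

```text
14.78 [ 0.4438 -0.3238  0.1382] [-3.140e+00 -2.000e-03  1.807e+00] [ 0.3 -0.   0.8] 0.0651 0.0
4 rows [[0.0, 0.03, 0.81], [0.0, 0.03, 0.81], [0.0, 0.03, 0.81], [0.0, 0.03, 0.81]] turn z -0.06 claw 0.7
```

Emit:
move_arm:
  delta_pos:
    - [0, 0.1, 0.82]
    - [0, 0, 0.82]
    - [0, 0, 0.82]
    - [0, 0, 0.82]
    - [0, 0, 0]
    - [0, 0, 0]
    - [0, 0, 0]
    - [0, 0, 0]
  turn:
    - [0, 0, 0]
    - [0, 0, 0]
    - [0, 0, 0]
    - [0, 0, 0]
    - [0, 0, 0]
    - [0, 0, 0]
    - [0, 0, 0]
    - [0, 0, 0]
  claw: [0.7, 0.7, 0.7, 0.7, 0.7, 0, 0, 0]

```text
clock: 15.78
tcp_pos: [0.4501, -0.3219, 0.0099]
ee_rot: [3.14, 0.002, 1.81]
ft_force: [-0.5, -0.5, -0.3]
width: 0.0393
grasp_force: 0.0
```

Emit:
move_arm:
  delta_pos:
    - [0, 0, 0]
    - [0, 0, 0]
    - [0, 0, -1]
    - [0, 0, -1]
    - [0, 0, -1]
    - [0, 0, -1]
    - [0, 0, 0]
  turn:
    - [0, 0, 0]
    - [0, 0, 0]
    - [0, 0, 0]
    - [0, 0, 0]
    - [0, 0, 0]
    - [0, 0, 0]
    - [0, 0, 0]
  claw: [0, 0, 0, 0, 0, 0, 0]

```text
clock: 16.65
tcp_pos: [0.4509, -0.3229, 0.172]
ee_rot: [3.138, 0.006, 1.81]
ft_force: [-0.7, 0.6, -0.7]
width: 0.0285
grasp_force: 19.9
```

Run:
```python
from h import *
say(); p=plan(.665,.082,.18,92,0); plan(.665,.08,.022,92,0,p)
```

```text
16.65 [ 0.4509 -0.3229  0.172 ] [3.138 0.006 1.81 ] [-0.7  0.6 -0.7] 0.0285 19.939540922641754
12 rows [[0.71, 0.63, -0.02], [0.72, 0.62, -0.02], [0.73, 0.61, -0.02], [0.75, 0.6, -0.02], [0.76, 0.58, -0.02], [0.77, 0.57, -0.02], [0.77, 0.56, -0.02], [0.78, 0.54, -0.02], [0.79, 0.53, -0.02], [0.8, 0.52, -0.02], [0.81, 0.5, -0.02], [0.82, 0.49, -0.02]] turn z 0.16 claw 0
5 rows of [-0.01, -0.0, 0.79] turn 0 claw 0
```

Emit:
move_arm:
  delta_pos:
    - [0.71, 0.63, -0.05]
    - [0.72, 0.62, -0.05]
    - [0.73, 0.61, -0.05]
    - [0.75, 0.6, -0.05]
    - [0.76, 0.58, -0.05]
    - [0.77, 0.57, -0.05]
    - [0.77, 0.56, -0.05]
    - [0.78, 0.54, -0.05]
  turn:
    - [0, 0, 0.16]
    - [0, 0, 0.16]
    - [0, 0, 0.16]
    - [0, 0, 0.16]
    - [0, 0, 0.16]
    - [0, 0, 0.16]
    - [0, 0, 0.16]
    - [0, 0, 0.16]
  claw: [0, 0, 0, 0, 0, 0, 0, 0]

```text
clock: 17.65
tcp_pos: [0.5914, -0.0502, 0.1828]
ee_rot: [-3.139, -0.001, 1.676]
ft_force: [1.7, -0.6, -0.9]
width: 0.0285
grasp_force: 19.9
```

Emit:
move_arm:
  delta_pos:
    - [0.79, 0.53, 0]
    - [0.8, 0.52, 0]
    - [0.81, 0.5, 0]
    - [0.82, 0.49, 0]
    - [0, 0, 0]
  turn:
    - [0, 0, 0.16]
    - [0, 0, 0.16]
    - [0, 0, 0.16]
    - [0, 0, 0.16]
    - [0, 0, 0]
  claw: [0, 0, 0, 0, 0]

```text
clock: 18.27
tcp_pos: [0.6625, 0.0859, 0.1821]
ee_rot: [-3.139, -0.001, 1.612]
ft_force: [0.3, 0.2, -0.4]
width: 0.0283
grasp_force: 19.9
```

Run:
```python
from h import *
say(); plan(.666,.081,.022,92,0,rows=4)
im=imaging.capture("top")[80:280,180:420]; a=imaging.capture("scene")[130:330,150:390]
cv2.imwrite("pics/g3.png",cv2.resize(np.hstack([im,a]),None,fx=1.6,fy=1.6)[:,:,::-1])
```

```text
18.27 [0.6625 0.0859 0.1821] [-3.139e+00 -1.000e-03  1.612e+00] [ 0.3  0.2 -0.4] 0.0283 19.937196671962738
4 rows [[-0.03, 0.02, 1.0], [-0.03, 0.02, 1.0], [-0.03, 0.02, 1.0], [-0.03, 0.02, 1.0]] turn z 0.02 claw 0
```

View pics/g3.png

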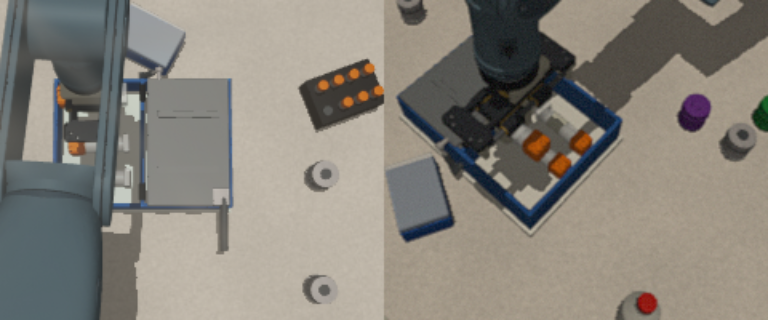

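Two tubes lie in the well, and the third is held over the free back part. I lower it.

Emit:
move_arm:
  delta_pos:
    - [-0.1, 0.05, 1]
    - [0, 0, 1]
    - [0, 0, 1]
    - [0, 0, 0.9]
    - [0, 0, 0]
    - [0, 0, 0]
    - [0, 0, 0]
  turn:
    - [0, 0, 0]
    - [0, 0, 0]
    - [0, 0, 0]
    - [0, 0, 0]
    - [0, 0, 0]
    - [0, 0, 0]
    - [0, 0, 0]
  claw: [0, 0, 0, 0, 0, 0.42, 0.42]

```text
clock: 19.25
tcp_pos: [0.6665, 0.079, 0.0311]
ee_rot: [3.138, 0.0, 1.609]
ft_force: [0.2, -0.3, -0.0]
width: 0.0385
grasp_force: 0.0
```

Emit:
move_arm:
  delta_pos:
    - [0, 0, 0]
    - [0, 0, -1]
    - [0, 0, -1]
    - [0, 0, -1]
    - [0, 0, -1]
    - [0, 0, 0]
  turn:
    - [0, 0, 0]
    - [0, 0, 0]
    - [0, 0, 0]
    - [0, 0, 0]
    - [0, 0, 0]
    - [0, 0, 0]
  claw: [0.42, 0.42, 0.42, 0.42, 0.42, 0.42]

```text
clock: 20.0
tcp_pos: [0.6674, 0.0795, 0.1941]
ee_rot: [3.132, 0.001, 1.61]
ft_force: [0.1, -0.3, 0.2]
width: 0.0392
grasp_force: 0.0
```

Run:
```python
from h import *
say(); 
s=manip.state(); p=plan(.444,-.08,.2,92,.6)
```

```text
20.0 [0.6674 0.0795 0.1941] [3.132e+00 1.000e-03 1.610e+00] [ 0.1 -0.3  0.2] 0.0392 0.0
7 rows of [-0.54, -0.82, -0.02] turn 0 claw 0.6
```

Run:
```python
from h import *
p=plan(.446,-.143,.15,2,.5,rows=15)
im=imaging.capture("top"); H=hsv(im)
# bar: dark thin strip in front of tray right
m=(H[215:240,300:335,2]<110); ys,xs=np.nonzero(m)
for r in range(0,25,4): 
  c=xs[ys==r]; print(r+215,(c.min()+300,c.max()+300) if len(c) else None, ray("top",c.mean()+300,r+215,.085).round(3) if len(c) else '')
```

```text
15 rows [[-0.36, -0.38, 0.07], [-0.39, -0.34, 0.07], [-0.43, -0.3, 0.07], [-0.46, -0.25, 0.07], [-0.48, -0.2, 0.07], [-0.5, -0.15, 0.07], [-0.51, -0.1, 0.07], [-0.52, -0.05, 0.07], [-0.52, 0.01, 0.07], [-0.52, 0.06, 0.07], [-0.51, 0.12, 0.07], [-0.49, 0.17, 0.07], [-0.47, 0.22, 0.07], [-0.45, 0.27, 0.07], [-0.42, 0.32, 0.07]] turn z 1.0 claw 0.5
215 (np.int64(317), np.int64(321)) [ 0.471 -0.145  0.085]
219 (np.int64(317), np.int64(321)) [ 0.46  -0.145  0.085]
223 (np.int64(317), np.int64(321)) [ 0.449 -0.145  0.085]
227 (np.int64(317), np.int64(321)) [ 0.437 -0.145  0.085]
231 (np.int64(318), np.int64(321)) [ 0.426 -0.147  0.085]
235 (np.int64(318), np.int64(321)) [ 0.415 -0.147  0.085]
239 None
```

Emit:
move_arm:
  delta_pos:
    - [-0.36, -0.38, 0.07]
    - [-0.39, -0.34, 0.07]
    - [-0.43, -0.3, 0.07]
    - [-0.46, -0.25, 0.07]
    - [-0.48, -0.2, 0.07]
    - [-0.5, -0.15, 0.07]
    - [-0.51, -0.1, 0.07]
    - [-0.52, -0.05, 0.07]
  turn:
    - [0, 0, 1]
    - [0, 0, 1]
    - [0, 0, 1]
    - [0, 0, 1]
    - [0, 0, 1]
    - [0, 0, 1]
    - [0, 0, 1]
    - [0, 0, 1]
  claw: [0.5, 0.5, 0.5, 0.5, 0.5, 0.5, 0.5, 0.5]

```text
clock: 21.05
tcp_pos: [0.5461, -0.0394, 0.1647]
ee_rot: [-3.139, 0.001, 0.768]
ft_force: [-0.0, 0.1, 0.0]
width: 0.0462
grasp_force: 0.0
```

Emit:
move_arm:
  delta_pos:
    - [-0.52, 0.01, 0.07]
    - [-0.52, 0.06, 0.07]
    - [-0.51, 0.12, 0.07]
    - [-0.49, 0.17, 0.07]
    - [-0.47, 0.22, 0.07]
    - [-0.45, 0.27, 0.07]
    - [-0.42, 0.32, 0.07]
    - [0, 0, 0]
  turn:
    - [0, 0, 1]
    - [0, 0, 1]
    - [0, 0, 1]
    - [0, 0, 1]
    - [0, 0, 1]
    - [0, 0, 1]
    - [0, 0, 1]
    - [0, 0, 0]
  claw: [0.5, 0.5, 0.5, 0.5, 0.5, 0.5, 0.5, 0.5]

```text
clock: 22.05
tcp_pos: [0.4431, -0.1432, 0.1455]
ee_rot: [-3.14, 0.002, 0.037]
ft_force: [0.1, -0.1, -0.4]
width: 0.0465
grasp_force: 0.0
```

Run:
```python
from h import *
say(); plan(.446,-.145,.066,2,.5,rows=3)
```

```text
22.05 [ 0.4431 -0.1432  0.1455] [-3.14e+00  2.00e-03  3.70e-02] [ 0.1 -0.1 -0.4] 0.0465 0.0
3 rows of [0.02, 0.02, 0.66] turn 0 claw 0.5
```

Emit:
move_arm:
  delta_pos:
    - [0.05, 0.05, 0.67]
    - [0, 0, 0.67]
    - [0, 0, 0.67]
    - [0, 0, 0]
    - [0, 0, 0]
    - [0, 0, 0]
    - [0, 0, 0]
    - [0, 0, 0]
  turn:
    - [0, 0, 0]
    - [0, 0, 0]
    - [0, 0, 0]
    - [0, 0, 0]
    - [0, 0, 0]
    - [0, 0, 0]
    - [0, 0, 0]
    - [0, 0, 0]
  claw: [0.5, 0.5, 0.5, 0.5, 0, 0, 0, 0]
  squeeze: 30

```text
clock: 23.05
tcp_pos: [0.4473, -0.1465, 0.067]
ee_rot: [3.139, -0.001, 0.039]
ft_force: [-1.2, -2.9, 1.2]
width: 0.0131
grasp_force: 30.0
```

The bar is gripped (13 mm). I swing it along the arc.

Emit:
move_arm:
  delta_pos:
    - [0, -0.055, -0.63]
    - [0, -0.16, -0.61]
    - [0, -0.27, -0.57]
    - [0, -0.36, -0.52]
    - [0, -0.45, -0.45]
    - [0, -0.52, -0.36]
  turn:
    - [0, 0, 0]
    - [0, 0, 0]
    - [0, 0, 0]
    - [0, 0, 0]
    - [0, 0, 0]
    - [0, 0, 0]
  claw: [0, 0, 0, 0, 0, 0]

```text
clock: 23.8
tcp_pos: [0.446, -0.0777, 0.1957]
ee_rot: [3.13, -0.006, 0.038]
ft_force: [-0.4, -12.4, 9.9]
width: 0.0131
grasp_force: 30.0
```

Emit:
move_arm:
  delta_pos:
    - [0, -0.57, -0.27]
    - [0, -0.61, -0.16]
    - [0, -0.63, -0.055]
    - [0, -0.63, 0.055]
    - [0, -0.61, 0.16]
    - [0, -0.57, 0.27]
  turn:
    - [0, 0, 0]
    - [0, 0, 0]
    - [0, 0, 0]
    - [0, 0, 0]
    - [0, 0, 0]
    - [0, 0, 0]
  claw: [0, 0, 0, 0, 0, 0]

```text
clock: 24.55
tcp_pos: [0.4416, 0.0727, 0.1936]
ee_rot: [3.141, -0.008, 0.038]
ft_force: [9.2, -0.6, -4.5]
width: 0.0132
grasp_force: 30.0
```

Emit:
move_arm:
  delta_pos:
    - [0, -0.52, 0.36]
    - [0, -0.45, 0.45]
    - [0, -0.36, 0.52]
    - [0, -0.27, 0.57]
    - [0, -0.16, 0.61]
    - [0, -0.05, 0.58]
    - [0, 0, 0]
  turn:
    - [0, 0, 0]
    - [0, 0, 0]
    - [0, 0, 0]
    - [0, 0, 0]
    - [0, 0, 0]
    - [0, 0, 0]
    - [0, 0, 0]
  claw: [0, 0, 0, 0, 0, 0, 0]

```text
clock: 25.42
tcp_pos: [0.439, 0.1435, 0.0684]
ee_rot: [3.14, -0.006, 0.039]
ft_force: [7.9, -5.2, -6.6]
width: 0.0129
grasp_force: 30.0
```

Run:
```python
from h import *
say()
im=imaging.capture("top")[80:300,100:420]; a=imaging.capture("scene")[80:300,100:420]
cv2.imwrite("pics/g4.png",cv2.resize(np.hstack([im,a]),None,fx=1.25,fy=1.25)[:,:,::-1])
```

```text
25.43 [0.439  0.1435 0.0684] [ 3.14  -0.006  0.039] [ 7.9 -5.2 -6.6] 0.0129 30.03226339817047
```

View pics/g4.png

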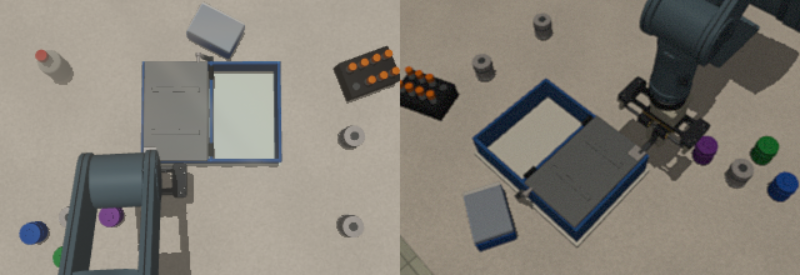

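The cover now lies over the tubes. I release the bar, rise and re-measure the jars.

Emit:
move_arm:
  delta_pos:
    - [0, 0, 0]
    - [0, 0, 0]
    - [0, 0, -0.8]
    - [0, 0, -1]
    - [0, 0, -1]
    - [0, 0, 0]
  turn:
    - [0, 0, 0]
    - [0, 0, 0]
    - [0, 0, 0]
    - [0, 0, 0]
    - [0, 0, 0]
    - [0, 0, 0]
  claw: [0.4, 0.4, 0.5, 0.6, 0.7, 0.8]

```text
clock: 26.28
tcp_pos: [0.4375, 0.1449, 0.1834]
ee_rot: [-3.141, -0.007, 0.039]
ft_force: [-0.2, 0.1, 0.7]
width: 0.068
grasp_force: 0.0
```

```bash
cat >> h.py <<'E'
def jars():
    im=imaging.capture("top"); H=hsv(im); m=fg(im)
    for n,p in(("jA",(.347,.323)),("jB",(.553,-.337)),("jC",(.345,-.333))):
        u,v=proj("top",[*p,.058]); b=blob(m,int(round(u)),int(round(v)),22)
        g=cv2.cvtColor(im,cv2.COLOR_RGB2GRAY); w=cv2.resize(g[int(v)-25:int(v)+25,int(u)-25:int(u)+25],None,fx=4,fy=4,interpolation=cv2.INTER_CUBIC)
        c=cv2.HoughCircles(cv2.medianBlur(w,5),cv2.HOUGH_GRADIENT,1,30,param1=80,param2=12,minRadius=28,maxRadius=42)
        if c is not None:
            for q in c[0][:3]: print(n,(q[2]/4).round(1),ray("top",int(u)-25+q[0]/4-.375,int(v)-25+q[1]/4-.375,.058)[:2].round(3))
E
python3 - <<'E'
from h import *
say(); plan(.347,.323,.16,51,.8); jars()
E
```

```text
26.27 [0.4375 0.1449 0.1834] [-3.141 -0.007  0.039] [-0.2  0.1  0.7] 0.068 0.0
9 rows [[-0.23, -0.5, 0.07], [-0.18, -0.52, 0.07], [-0.13, -0.54, 0.07], [-0.08, -0.55, 0.07], [-0.03, -0.55, 0.07], [0.02, -0.55, 0.07], [0.08, -0.55, 0.07], [0.13, -0.54, 0.07], [0.18, -0.53, 0.07]] turn z -0.9 claw 0.8
jB 7.5 [ 0.556 -0.332]
jC 8.4 [ 0.345 -0.332]
```

Emit:
move_arm:
  delta_pos:
    - [-0.26, -0.57, 0.07]
    - [-0.2, -0.59, 0.07]
    - [-0.14, -0.61, 0.07]
    - [-0.08, -0.62, 0.07]
    - [-0.02, -0.62, 0.07]
    - [0.05, -0.62, 0.07]
    - [0.11, -0.61, 0.07]
    - [0.18, -0.6, 0.07]
  turn:
    - [0, 0, -1]
    - [0, 0, -1]
    - [0, 0, -1]
    - [0, 0, -1]
    - [0, 0, -1]
    - [0, 0, -1]
    - [0, 0, -1]
    - [0, 0, -1]
  claw: [0.8, 0.8, 0.8, 0.8, 0.8, 0.8, 0.8, 0.8]

```text
clock: 27.32
tcp_pos: [0.342, 0.3217, 0.1561]
ee_rot: [-3.14, 0.003, 0.88]
ft_force: [0.4, -1.0, 0.7]
width: 0.0746
grasp_force: 0.0
```

Emit:
move_arm:
  delta_pos:
    - [0, 0, 0]
  turn:
    - [0, 0, 0]
  claw: [0.8]

```text
clock: 27.45
tcp_pos: [0.3417, 0.3219, 0.1562]
ee_rot: [-3.14, 0.003, 0.878]
ft_force: [1.0, 0.2, -0.5]
width: 0.0742
grasp_force: 0.0
```

Run:
```python
from h import *
say(); plan(.347,.323,.02,50,.8)
a=imaging.capture("scene")[150:290,310:450]
cv2.imwrite("pics/g5.png",cv2.resize(a,None,fx=4,fy=4)[:,:,::-1]); print(proj("scene",[.347,.323,.058]),proj("scene",[.347,.323,0]))
```

```text
27.45 [0.3417 0.3219 0.1562] [-3.14e+00  3.00e-03  8.78e-01] [ 1.   0.2 -0.5] 0.0742 0.0
4 rows [[0.03, 0.02, 0.85], [0.03, 0.02, 0.85], [0.03, 0.02, 0.85], [0.03, 0.02, 0.85]] turn z 0.01 claw 0.8
[374.29098543 212.6172221 ] [368.3464436  221.75561001]
```

View pics/g5.png

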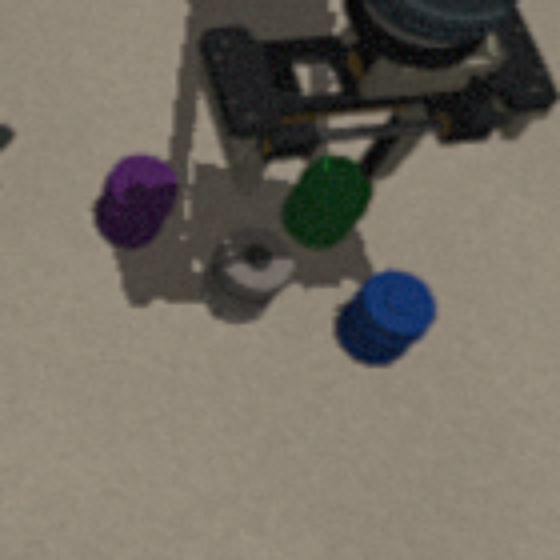

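The jar top is at about (374,213) in the scene image, as expected, and the fingers come down between the look-alikes. I descend and grip.

Emit:
move_arm:
  delta_pos:
    - [0.1, 0.08, 0.85]
    - [0, 0, 0.85]
    - [0, 0, 0.85]
    - [0, 0, 0.85]
    - [0, 0, 0]
    - [0, 0, 0]
    - [0, 0, 0]
    - [0, 0, 0]
  turn:
    - [0, 0, 0]
    - [0, 0, 0]
    - [0, 0, 0]
    - [0, 0, 0]
    - [0, 0, 0]
    - [0, 0, 0]
    - [0, 0, 0]
    - [0, 0, 0]
  claw: [0.8, 0.8, 0.8, 0.8, 0.8, 0.4, 0.4, 0.4]
  squeeze: 30

```text
clock: 28.5
tcp_pos: [0.3493, 0.3232, 0.023]
ee_rot: [3.141, -0.002, 0.876]
ft_force: [-0.7, -0.8, 3.9]
width: 0.0497
grasp_force: 30.0
```

Emit:
move_arm:
  delta_pos:
    - [0, 0, 0]
    - [0, 0, -1]
    - [0, 0, -1]
    - [0, 0, -1]
    - [0, 0, -1]
    - [0, 0, 0]
  turn:
    - [0, 0, 0]
    - [0, 0, 0]
    - [0, 0, 0]
    - [0, 0, 0]
    - [0, 0, 0]
    - [0, 0, 0]
  claw: [0.4, 0.4, 0.4, 0.4, 0.4, 0.4]

```text
clock: 29.25
tcp_pos: [0.3503, 0.3236, 0.1846]
ee_rot: [3.139, -0.006, 0.876]
ft_force: [-0.1, 0.2, -3.9]
width: 0.0493
grasp_force: 30.0
```

Run:
```python
from h import *
say(); p=plan(.543,-.077,.19,2,.4)
```

```text
29.25 [0.3503 0.3236 0.1846] [ 3.139 -0.006  0.876] [-0.1  0.2 -3.9] 0.0493 29.999366104602814
12 rows [[-0.38, 0.84, -0.01], [-0.32, 0.87, -0.01], [-0.26, 0.89, -0.01], [-0.2, 0.9, -0.01], [-0.14, 0.92, -0.01], [-0.07, 0.92, -0.01], [-0.01, 0.93, -0.01], [0.06, 0.92, -0.01], [0.12, 0.92, -0.01], [0.19, 0.91, -0.01], [0.25, 0.89, -0.01], [0.31, 0.87, -0.01]] turn z 0.67 claw 0.4
```

Emit:
move_arm:
  delta_pos:
    - [-0.38, 0.84, 0]
    - [-0.32, 0.87, 0]
    - [-0.26, 0.89, 0]
    - [-0.2, 0.9, 0]
    - [-0.14, 0.92, 0]
    - [-0.07, 0.92, 0]
    - [-0.01, 0.93, 0]
    - [0.06, 0.92, 0]
  turn:
    - [0, 0, 0.67]
    - [0, 0, 0.67]
    - [0, 0, 0.67]
    - [0, 0, 0.67]
    - [0, 0, 0.67]
    - [0, 0, 0.67]
    - [0, 0, 0.67]
    - [0, 0, 0.67]
  claw: [0.4, 0.4, 0.4, 0.4, 0.4, 0.4, 0.4, 0.4]

```text
clock: 30.25
tcp_pos: [0.4762, 0.0548, 0.1795]
ee_rot: [-3.14, 0.003, 0.312]
ft_force: [0.9, 1.2, -3.1]
width: 0.0498
grasp_force: 30.0
```

Emit:
move_arm:
  delta_pos:
    - [0.12, 0.92, 0]
    - [0.19, 0.91, 0]
    - [0.25, 0.89, 0]
    - [0.31, 0.87, 0]
    - [0, 0, 0]
  turn:
    - [0, 0, 0.67]
    - [0, 0, 0.67]
    - [0, 0, 0.67]
    - [0, 0, 0.67]
    - [0, 0, 0]
  claw: [0.4, 0.4, 0.4, 0.4, 0.4]

```text
clock: 30.88
tcp_pos: [0.5411, -0.0798, 0.1792]
ee_rot: [-3.141, 0.003, 0.031]
ft_force: [-0.3, -0.7, -3.5]
width: 0.0495
grasp_force: 30.0
```

Run:
```python
from h import *
say(); p=plan(.543,-.078,.031,2,.4,rows=4)
im=imaging.capture("top")[80:300,100:420]; a=imaging.capture("scene")[80:300,100:420]
cv2.imwrite("pics/g6.png",cv2.resize(np.hstack([im,a]),None,fx=1.25,fy=1.25)[:,:,::-1])
```

```text
30.88 [ 0.5411 -0.0798  0.1792] [-3.141e+00  3.000e-03  3.100e-02] [-0.3 -0.7 -3.5] 0.0495 29.999552071094513
4 rows of [0.01, -0.01, 0.93] turn 0 claw 0.4
```

View pics/g6.png

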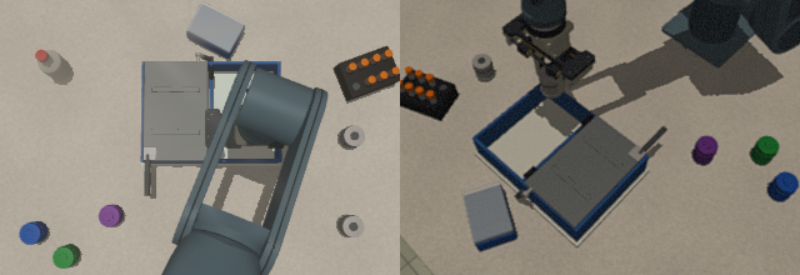

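The cover is fully down over the tubes, and the look-alikes have not moved. The jar is over the right well, so I lower it.

Emit:
move_arm:
  delta_pos:
    - [0.05, -0.05, 0.93]
    - [0, 0, 0.93]
    - [0, 0, 0.93]
    - [0, 0, 0.93]
    - [0, 0, 0]
    - [0, 0, 0]
    - [0, 0, 0]
    - [0, 0, 0]
  turn:
    - [0, 0, 0]
    - [0, 0, 0]
    - [0, 0, 0]
    - [0, 0, 0]
    - [0, 0, 0]
    - [0, 0, 0]
    - [0, 0, 0]
    - [0, 0, 0]
  claw: [0.4, 0.4, 0.4, 0.4, 0.4, 0.75, 0.75, 0.75]

```text
clock: 31.98
tcp_pos: [0.5443, -0.0759, 0.0346]
ee_rot: [3.141, -0.003, 0.034]
ft_force: [-0.8, 0.3, -0.2]
width: 0.0693
grasp_force: 0.0
```

Emit:
move_arm:
  delta_pos:
    - [0, 0, -1]
    - [0, 0, -1]
    - [0, 0, -1]
    - [0, 0, -1]
    - [0, 0, 0]
  turn:
    - [0, 0, 0]
    - [0, 0, 0]
    - [0, 0, 0]
    - [0, 0, 0]
    - [0, 0, 0]
  claw: [0.75, 0.75, 0.75, 0.75, 0.75]

```text
clock: 32.6
tcp_pos: [0.5456, -0.0765, 0.1976]
ee_rot: [3.138, -0.008, 0.034]
ft_force: [0.0, -0.3, 0.3]
width: 0.0699
grasp_force: 0.0
```

Run:
```python
from h import *
say(); p=plan(.345,-.332,.16,2,.8); jars()
```

```text
32.6 [ 0.5456 -0.0765  0.1976] [ 3.138 -0.008  0.034] [ 0.  -0.3  0.3] 0.0699 0.0
9 rows of [-0.58, 0.69, 0.1] turn 0 claw 0.8
jA 7.9 [0.309 0.391]
jB 9.2 [ 0.559 -0.337]
jB 7.5 [ 0.546 -0.317]
jC 8.6 [ 0.346 -0.332]
```

Emit:
move_arm:
  delta_pos:
    - [-0.64, 0.77, 0.12]
    - [-0.64, 0.77, 0.12]
    - [-0.64, 0.77, 0.12]
    - [-0.64, 0.77, 0.12]
    - [-0.64, 0.77, 0.12]
    - [-0.64, 0.77, 0.12]
    - [-0.64, 0.77, 0.12]
    - [-0.64, 0.77, 0.12]
  turn:
    - [0, 0, 0]
    - [0, 0, 0]
    - [0, 0, 0]
    - [0, 0, 0]
    - [0, 0, 0]
    - [0, 0, 0]
    - [0, 0, 0]
    - [0, 0, 0]
  claw: [0.8, 0.8, 0.8, 0.8, 0.8, 0.8, 0.8, 0.8]

```text
clock: 33.65
tcp_pos: [0.3456, -0.3291, 0.1533]
ee_rot: [-3.14, 0.001, 0.034]
ft_force: [-0.1, -0.5, -0.7]
width: 0.0745
grasp_force: 0.0
```

Emit:
move_arm:
  delta_pos:
    - [0, 0, 0]
  turn:
    - [0, 0, 0]
  claw: [0.8]

```text
clock: 33.78
tcp_pos: [0.345, -0.3299, 0.1532]
ee_rot: [-3.14, 0.002, 0.03]
ft_force: [0.3, 0.3, -0.3]
width: 0.0743
grasp_force: 0.0
```

Run:
```python
from h import *
say(); p=plan(.345,-.332,.021,2,.8,rows=4)
a=imaging.capture("scene")[60:200,110:270]; im=imaging.capture("top")[80:300,100:440]
cv2.imwrite("pics/g7.png",np.hstack([cv2.resize(a,(400,350)),cv2.resize(im,(400,259))[:,:][np.r_[0:259,[258]*91]]])[:,:,::-1])
```

```text
33.77 [ 0.345  -0.3299  0.1532] [-3.14e+00  2.00e-03  3.00e-02] [ 0.3  0.3 -0.3] 0.0743 0.0
4 rows of [-0.0, 0.01, 0.83] turn 0 claw 0.8
```

View pics/g7.png

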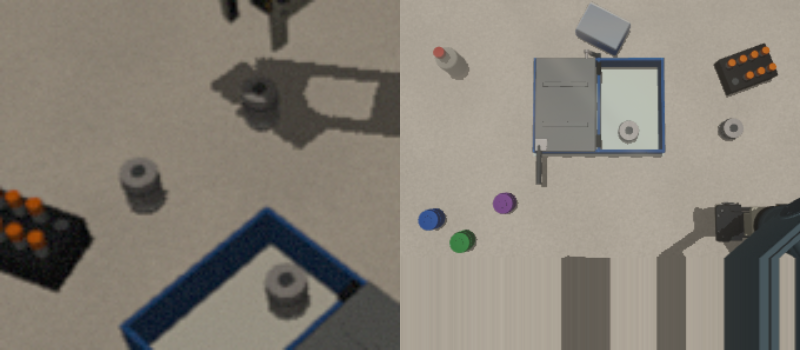

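Jar A stands in the right well, and jar C is in place under the gripper (scene crop (258,95)).

Emit:
move_arm:
  delta_pos:
    - [0, 0.05, 0.84]
    - [0, 0, 0.84]
    - [0, 0, 0.84]
    - [0, 0, 0.84]
    - [0, 0, 0]
    - [0, 0, 0]
    - [0, 0, 0]
    - [0, 0, 0]
  turn:
    - [0, 0, 0]
    - [0, 0, 0]
    - [0, 0, 0]
    - [0, 0, 0]
    - [0, 0, 0]
    - [0, 0, 0]
    - [0, 0, 0]
    - [0, 0, 0]
  claw: [0.8, 0.8, 0.8, 0.8, 0.8, 0.4, 0.4, 0.4]

```text
clock: 34.88
tcp_pos: [0.3477, -0.3317, 0.0214]
ee_rot: [3.139, -0.001, 0.034]
ft_force: [1.1, 0.8, 3.7]
width: 0.0497
grasp_force: 30.0
```

Emit:
move_arm:
  delta_pos:
    - [0, 0, 0]
    - [0, 0, -1]
    - [0, 0, -1]
    - [0, 0, -1]
    - [0, 0, -1]
    - [0, 0, 0]
  turn:
    - [0, 0, 0]
    - [0, 0, 0]
    - [0, 0, 0]
    - [0, 0, 0]
    - [0, 0, 0]
    - [0, 0, 0]
  claw: [0.4, 0.4, 0.4, 0.4, 0.4, 0.4]

```text
clock: 35.62
tcp_pos: [0.3481, -0.3325, 0.1828]
ee_rot: [3.136, -0.003, 0.034]
ft_force: [0.2, 0.0, -4.5]
width: 0.0494
grasp_force: 30.0
```

Run:
```python
from h import *
say(); p=plan(.606,-.076,.188,2,.4)
```

```text
35.62 [ 0.3481 -0.3325  0.1828] [ 3.136e+00 -3.000e-03  3.400e-02] [ 0.2  0.  -4.5] 0.0494 29.99701291322708
10 rows of [0.67, -0.62, -0.01] turn 0 claw 0.4
```

Emit:
move_arm:
  delta_pos:
    - [0.67, -0.62, -0.02]
    - [0.67, -0.62, -0.02]
    - [0.67, -0.62, -0.02]
    - [0.67, -0.62, -0.02]
    - [0.67, -0.62, -0.02]
    - [0.67, -0.62, -0.02]
    - [0.67, -0.62, -0.02]
    - [0.67, -0.62, -0.02]
  turn:
    - [0, 0, 0]
    - [0, 0, 0]
    - [0, 0, 0]
    - [0, 0, 0]
    - [0, 0, 0]
    - [0, 0, 0]
    - [0, 0, 0]
    - [0, 0, 0]
  claw: [0.4, 0.4, 0.4, 0.4, 0.4, 0.4, 0.4, 0.4]

```text
clock: 36.62
tcp_pos: [0.554, -0.1239, 0.1838]
ee_rot: [-3.14, 0.004, 0.034]
ft_force: [0.0, -0.8, -3.8]
width: 0.0496
grasp_force: 30.0
```

Emit:
move_arm:
  delta_pos:
    - [0.67, -0.62, 0]
    - [0.67, -0.62, 0]
    - [0, 0, 0]
    - [0, 0, 0]
  turn:
    - [0, 0, 0]
    - [0, 0, 0]
    - [0, 0, 0]
    - [0, 0, 0]
  claw: [0.4, 0.4, 0.4, 0.4]

```text
clock: 37.12
tcp_pos: [0.6051, -0.0739, 0.1844]
ee_rot: [-3.141, 0.004, 0.035]
ft_force: [0.0, 0.7, -4.3]
width: 0.0499
grasp_force: 30.0
```

Run:
```python
from h import *
say(); p=plan(.606,-.076,.03,2,.4,rows=4)
```

```text
37.12 [ 0.6051 -0.0739  0.1844] [-3.141  0.004  0.035] [ 0.   0.7 -4.3] 0.0499 29.997068345546722
4 rows of [0.01, 0.01, 0.96] turn 0 claw 0.4
```

Emit:
move_arm:
  delta_pos:
    - [0.03, 0.1, 0.96]
    - [0, 0, 0.96]
    - [0, 0, 0.96]
    - [0, 0, 0.96]
    - [0, 0, 0]
    - [0, 0, 0]
    - [0, 0, 0]
    - [0, 0, 0]
  turn:
    - [0, 0, 0]
    - [0, 0, 0]
    - [0, 0, 0]
    - [0, 0, 0]
    - [0, 0, 0]
    - [0, 0, 0]
    - [0, 0, 0]
    - [0, 0, 0]
  claw: [0.4, 0.4, 0.4, 0.4, 0.4, 0.75, 0.75, 0.75]

```text
clock: 38.12
tcp_pos: [0.609, -0.0783, 0.035]
ee_rot: [3.14, -0.003, 0.034]
ft_force: [1.0, 0.4, -0.2]
width: 0.0692
grasp_force: 0.0
```

Emit:
move_arm:
  delta_pos:
    - [0, 0, -1]
    - [0, 0, -1]
    - [0, 0, -1]
    - [0, 0, -1]
    - [0, 0, 0]
  turn:
    - [0, 0, 0]
    - [0, 0, 0]
    - [0, 0, 0]
    - [0, 0, 0]
    - [0, 0, 0]
  claw: [0.75, 0.75, 0.75, 0.75, 0.75]

```text
clock: 38.75
tcp_pos: [0.6102, -0.0785, 0.1982]
ee_rot: [3.138, -0.009, 0.035]
ft_force: [-0.1, -0.4, -0.3]
width: 0.0697
grasp_force: 0.0
```

Run:
```python
from h import *
say(); p=plan(.555,-.336,.16,2,.8); jars()
im=imaging.capture("top"); im=im[80:300,100:440]
cv2.imwrite("pics/g8.png",cv2.resize(im,None,fx=2.3,fy=2.3,interpolation=cv2.INTER_CUBIC)[:,:,::-1])
```

```text
38.75 [ 0.6102 -0.0785  0.1982] [ 3.138 -0.009  0.035] [-0.1 -0.4 -0.3] 0.0697 0.0
7 rows of [-0.23, 0.91, 0.14] turn 0 claw 0.8
jA 8.0 [0.31 0.39]
jB 8.6 [ 0.548 -0.32 ]
```

View pics/g8.png

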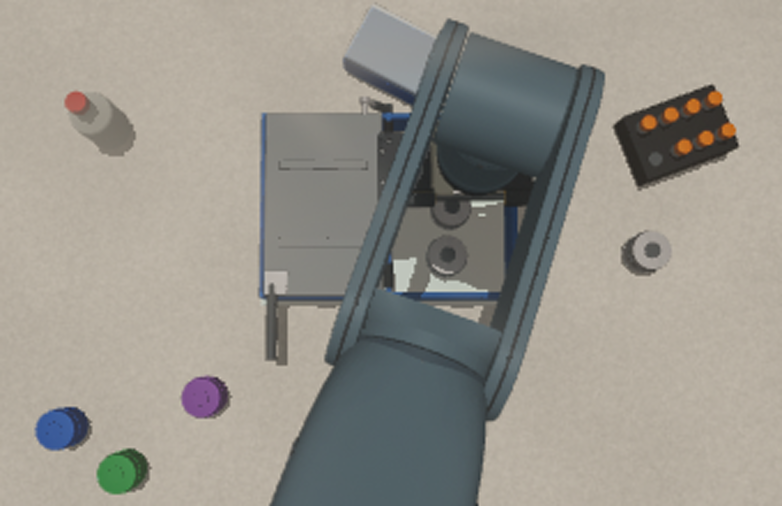

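Two jars stand in the right well, and jar B is unmoved at (383.5,188.7) in the full image. I go to it.

Emit:
move_arm:
  delta_pos:
    - [-0.24, 0.91, 0.14]
    - [-0.24, 0.91, 0.14]
    - [-0.24, 0.91, 0.14]
    - [-0.24, 0.91, 0.14]
    - [-0.24, 0.91, 0.14]
    - [-0.24, 0.91, 0.14]
    - [-0.24, 0.91, 0.14]
    - [0, 0, 0]
  turn:
    - [0, 0, 0]
    - [0, 0, 0]
    - [0, 0, 0]
    - [0, 0, 0]
    - [0, 0, 0]
    - [0, 0, 0]
    - [0, 0, 0]
    - [0, 0, 0]
  claw: [0.8, 0.8, 0.8, 0.8, 0.8, 0.8, 0.8, 0.8]

```text
clock: 39.85
tcp_pos: [0.5474, -0.3366, 0.1512]
ee_rot: [-3.139, 0.003, 0.031]
ft_force: [0.4, 0.6, -0.4]
width: 0.0743
grasp_force: 0.0
```

Run:
```python
from h import *
say(); p=plan(.554,-.337,.021,2,.8,rows=4); print(ray("top",383.5,188.7,.058))
a=imaging.capture("scene")[60:200,110:270]
cv2.imwrite("pics/g9.png",cv2.resize(a,(480,420))[:,:,::-1]); print((proj("scene",[.554,-.337,.058])-[110,60])*3)
```

```text
39.85 [ 0.5474 -0.3366  0.1512] [-3.139e+00  3.000e-03  3.100e-02] [ 0.4  0.6 -0.4] 0.0743 0.0
4 rows of [0.04, 0.0, 0.81] turn 0 claw 0.8
[ 0.55437501 -0.33577423  0.058     ]
[166.9530446  201.17495489]
```

View pics/g9.png

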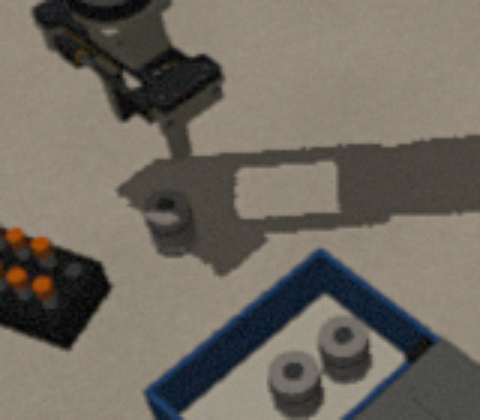

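Jar B's top is at crop (167,205), as predicted, and both placed jars stand. I descend and grip.

Emit:
move_arm:
  delta_pos:
    - [0.14, 0, 0.83]
    - [0, 0, 0.83]
    - [0, 0, 0.83]
    - [0, 0, 0.83]
    - [0, 0, 0]
    - [0, 0, 0]
    - [0, 0, 0]
    - [0, 0, 0]
  turn:
    - [0, 0, 0]
    - [0, 0, 0]
    - [0, 0, 0]
    - [0, 0, 0]
    - [0, 0, 0]
    - [0, 0, 0]
    - [0, 0, 0]
    - [0, 0, 0]
  claw: [0.8, 0.8, 0.8, 0.8, 0.8, 0.4, 0.4, 0.4]

```text
clock: 40.9
tcp_pos: [0.5557, -0.3351, 0.0226]
ee_rot: [3.14, -0.002, 0.034]
ft_force: [0.3, -0.3, 2.9]
width: 0.0497
grasp_force: 30.0
```

Emit:
move_arm:
  delta_pos:
    - [0, 0, 0]
    - [0, 0, -1]
    - [0, 0, -1]
    - [0, 0, -1]
    - [0, 0, -1]
    - [0, 0, 0]
  turn:
    - [0, 0, 0]
    - [0, 0, 0]
    - [0, 0, 0]
    - [0, 0, 0]
    - [0, 0, 0]
    - [0, 0, 0]
  claw: [0.4, 0.4, 0.4, 0.4, 0.4, 0.4]

```text
clock: 41.65
tcp_pos: [0.5565, -0.336, 0.1846]
ee_rot: [3.137, -0.005, 0.034]
ft_force: [0.3, 0.2, -3.5]
width: 0.0496
grasp_force: 30.0
```

Run:
```python
from h import *
say(); p=plan(.672,-.074,.188,2,.4)
```

```text
41.65 [ 0.5565 -0.336   0.1846] [ 3.137 -0.005  0.034] [ 0.3  0.2 -3.5] 0.0496 29.99831736087799
8 rows of [0.39, -0.81, -0.01] turn 0 claw 0.4
```

Emit:
move_arm:
  delta_pos:
    - [0.39, -0.81, -0.02]
    - [0.39, -0.81, -0.02]
    - [0.39, -0.81, -0.02]
    - [0.39, -0.81, -0.02]
    - [0.39, -0.81, -0.02]
    - [0.39, -0.81, -0.02]
    - [0.39, -0.81, -0.02]
    - [0.39, -0.81, -0.02]
  turn:
    - [0, 0, 0]
    - [0, 0, 0]
    - [0, 0, 0]
    - [0, 0, 0]
    - [0, 0, 0]
    - [0, 0, 0]
    - [0, 0, 0]
    - [0, 0, 0]
  claw: [0.4, 0.4, 0.4, 0.4, 0.4, 0.4, 0.4, 0.4]

```text
clock: 42.65
tcp_pos: [0.6699, -0.07, 0.1843]
ee_rot: [-3.14, 0.004, 0.034]
ft_force: [-0.1, -0.3, -2.5]
width: 0.0496
grasp_force: 30.0
```

Emit:
move_arm:
  delta_pos:
    - [0, 0, 0]
    - [0, 0, 0]
  turn:
    - [0, 0, 0]
    - [0, 0, 0]
  claw: [0.4, 0.4]

```text
clock: 42.9
tcp_pos: [0.6698, -0.0714, 0.1853]
ee_rot: [-3.141, 0.003, 0.035]
ft_force: [-0.3, -0.4, -3.0]
width: 0.0497
grasp_force: 30.0
```

Run:
```python
from h import *
say(); p=plan(.671,-.075,.031,2,.4,rows=4)
```

```text
42.9 [ 0.6698 -0.0714  0.1853] [-3.141e+00  3.000e-03  3.500e-02] [-0.3 -0.4 -3. ] 0.0497 29.998356699943542
4 rows of [0.01, 0.02, 0.96] turn 0 claw 0.4
```

Emit:
move_arm:
  delta_pos:
    - [0.02, 0.1, 0.96]
    - [0, 0, 0.96]
    - [0, 0, 0.96]
    - [0, 0, 0.96]
    - [0, 0, 0]
    - [0, 0, 0]
    - [0, 0, 0]
    - [0, 0, 0]
  turn:
    - [0, 0, 0]
    - [0, 0, 0]
    - [0, 0, 0]
    - [0, 0, 0]
    - [0, 0, 0]
    - [0, 0, 0]
    - [0, 0, 0]
    - [0, 0, 0]
  claw: [0.4, 0.4, 0.4, 0.4, 0.4, 0.75, 0.75, 0.75]

```text
clock: 43.9
tcp_pos: [0.6728, -0.0756, 0.0357]
ee_rot: [3.141, -0.003, 0.034]
ft_force: [-0.1, 0.2, 0.1]
width: 0.069
grasp_force: 0.0
```

Emit:
move_arm:
  delta_pos:
    - [0, 0, -1]
    - [0, 0, -1]
    - [0, 0, -1]
    - [0, 0, -1]
    - [-1, 0, -1]
    - [-1, 0, 0]
    - [-1, 0, 0]
    - [-1, 0, 0]
  turn:
    - [0, 0, 0]
    - [0, 0, 0]
    - [0, 0, 0]
    - [0, 0, 0]
    - [0, 0, 0]
    - [0, 0, 0]
    - [0, 0, 0]
    - [0, 0, 0]
  claw: [0.75, 0.75, 0.75, 0.75, 0.75, 0.75, 0.75, 0.75]

```text
clock: 44.9
tcp_pos: [0.5107, -0.0807, 0.2349]
ee_rot: [3.141, -0.002, 0.035]
ft_force: [-0.1, -0.2, 1.4]
width: 0.0698
grasp_force: 0.0
```

Emit:
move_arm:
  delta_pos:
    - [-0.5, 1, 0]
    - [-0.5, 1, 0]
    - [-0.5, 1, 0]
    - [0, 1, 0]
    - [0, 1, 0]
    - [0, 1, 0]
    - [0, 0, 0]
  turn:
    - [0, 0, 0]
    - [0, 0, 0]
    - [0, 0, 0]
    - [0, 0, 0]
    - [0, 0, 0]
    - [0, 0, 0]
    - [0, 0, 0]
  claw: [0.75, 0.75, 0.75, 0.75, 0.75, 0.75, 0.75]

```text
clock: 45.78
tcp_pos: [0.4599, -0.3252, 0.2342]
ee_rot: [3.14, -0.001, 0.031]
ft_force: [0.2, 0.6, -0.7]
width: 0.0695
grasp_force: 0.0
```

Run:
```python
from h import *
say(); im=imaging.capture("top")[70:300,90:440]; a=imaging.capture("scene")[70:300,90:440]
cv2.imwrite("pics/g10.png",cv2.resize(np.hstack([im,a]),(798,262),interpolation=cv2.INTER_AREA)[:,:,::-1])
```

```text
45.77 [ 0.4599 -0.3252  0.2342] [ 3.14e+00 -1.00e-03  3.10e-02] [ 0.2  0.6 -0.7] 0.0695 0.0
```

View pics/g10.png

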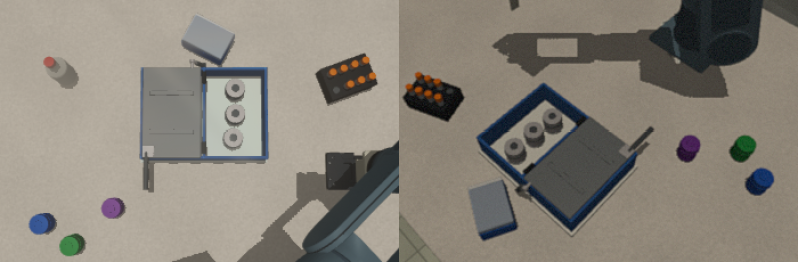

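All three jars stand in the right well, the cover is fully down over the tubes, and nothing else has moved. I hand in.

```bash
python3 -c "
from workcell import order
print(order.hand_in())"
```

```text
the job is handed in; nothing more can be done
None
```

I put all three tubes in the left well and all three jars upright in the right well, with the cover fully down over the tubes; the bystanders and look-alikes look unmoved in the last images, and I handed the job in at about 46 s (no verdict returned).

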